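# Flip a brake pad over the edge of the inspection plate

## Robot

A 6-joint arm with a two-finger parallel gripper is mounted at the origin on the work surface. World frame = base frame: x ahead of the robot, y to its left, z up, the work surface at z = 0. Lengths are in m, angles in degrees, forces in N, time in s.
With the tool pointing down it reaches from about 0.325 to 0.775 m from the base axis. Payload 5.5 kg.
Tool frame: the origin (TCP) lies between the finger pads; the fingertips stand 8 mm ahead of it and the grasp point (between the pads) lies 11 mm behind it (r.tip_reach is the z of the fingertips in the tool frame, in m); z points along the fingers, y is the line along which they close (so a half turn about z gives the same grasp; the last joint's range is limited). The gripper opens to 88 mm and grips with 3 to 60 N. Pads are 20 mm wide; open, the fingers measure 115 mm over their backs; the gripper's body (75 mm by 178 mm) begins 61 mm behind the grasp point.
Start: joints at [-78.593, 5.22, 70.514, -0, 104.267, -3.249], TCP at [0.152, -0.58, 0.231] pointing down, gripper open.
Joint ranges: [-164.24, 164.24], [-49.07, 125.15], [9.68, 141.18], [-86.29, 266.29], [3.28, 154.24], [-151.56, 151.56]. Speed limits (degrees/s): [147.25, 147.25, 172.46, 180, 180, 180].

## Interface

Orientations are given as a 3x3 rotation matrix whose columns are the frame's x, y, z axes.
In Python, from plant import r gives the robot as it stands.
- The arm moves only by the shell command python3 drive.py [OPENING] [FORCE], which reads ROWS from standard input. ROWS is a JSON list of rows, 1 to 8 of them, each an object with the fields trans (a list: dx, dy, dz in m), rot (a list: a rotation vector rx, ry, rz in degrees); a field left out counts as zero; each row shifts and turns the commanded pose from where the row before left it, along the tool's axes as they then stand; what a row does not reach is not made up. A row lasts 1/12 s, in which the tool goes at most 0.0417 m and 7.16 degrees, less where a joint would pass 70% of its speed; a pose out of reach is approached as far as the arm can. OPENING is the finger opening in m, set as the command begins (- or left out keeps the last). The fingers move at their own pace and stop on an object; FORCE is the grip in N (left out, the last holds). Time passes only in rows, so rows that do not move let the fingers close. It prints the time, the measured TCP pose, the force, the opening and the grip force at its end. Input that does not fit is refused with a message, and nothing moves.
- r.read_state(): the state, without advancing time (a new reading comes with each control period).
- r.grab_frame(name): name is "scene" or "top"; returns a dict with "frame" (384x512x3 uint8, red, green, blue), "mtx" (3x3 intrinsics, pixels), "dist_coeffs" ([k1, k2, p1, p2, k3] as OpenCV has them; the pictures are not rectified), "rvec" (rotation vector, rad) and "tvec" (3), from world to camera coordinates, as OpenCV has them. Camera axes: x right, y down, z forward; pixel columns grow to the right and rows downward; lengths in m; the calibration is good to about 2 mm. A picture is of the moment at which its call begins. There is no depth.
- r.finish_job(): hands the job in; it is judged then, once.
The state is a dict: "time": time; "q": joint angles; "dq": joint speeds; "tau": joint torques, N m; "tool_pos": TCP position; "tool_rot": TCP orientation; "wrist_force": force on the tool from outside, world axes, zero at the start; "moment": the same for the moment, N m; "opening": finger opening in m; "grasp_force": force on a finger pad.
Only numpy, scipy, OpenCV 4.12 (cv2) and the standard library are available. Lean on these libraries where they do the work, as an engineer would, in place of code of your own. Each camera call takes 0.05 s, during which the arm holds its last target. There are 200 camera calls.

## Task

Two brake pads lie in front of the raised edge of the inspection plate, and one of them lies with its brown lining hidden underneath and its black steel back up. Push that pad across the low apron against the raised edge and, still pushing with the fingertips, tip it up on edge and over, so that it ends lying flat on the raised blue deck with its lining up. Do not pick the pad up, and leave the other pad and everything else where it is.

Things in the scene. Friction and masses are not known exactly. Their poses are not given: they have to be found in the camera images.
- pad: Brake pad to flip: flat block 52 (x) x 116 (y) x 17 mm (z), about 0.32 kg: 6 mm black steel backing, 11 mm brown-red lining. Long sides flush; at the ends the backing sticks out 9 mm past the lining. Origin: centre of the lining's face. z points from lining to backing: up at the start, to be down at the end. Its +x side starts 34-69 mm off the edge, within 0.3 rad.
- pad_front (a point): Middle of the pad's +x long side, half way through its thickness (26 mm along the pad's x from the origin, 8.5 mm along its z)
- pad_back (a point): Middle of the pad's -x long side, half way through its thickness, the side facing the robot at the start. It is rough: a fingertip pressed firmly against it drags it up as the finger rises.
- pad_done: The other brake pad, same size, already lying lining up (brown face on top) beside the first on the apron. Origin: centre of its underside, z up. On either side (+y or -y) of the first, centres about 170 mm apart. Leave it alone.
- plate: Fixed inspection plate, 300 (x) x 360 mm (y). Origin: bench height, foot of the raised edge, middle of its length; x away from robot, y along the edge, z up. x -170 to 0 mm: low bare aluminium apron, top 4 mm above the bench; x 0 to 130 mm: blue deck, top 14 mm. The edge at x = 0 is a 10 mm upright step, yellow stripe on top. A pad pushed on with its rear raised turns about the step's top corner.
- socket: Steel wrench socket, a ring 23 mm across and 34 mm high, standing on the deck about 105 mm behind the edge, near the middle. Upright; its origin is the centre of its underside. A bystander: leave it alone.
- wrench: Steel wrench 190 mm long lying on the bench to the right of the plate (-y). Its origin lies at its middle. A bystander: leave it alone.
- spray: Green and yellow can, 60 mm across, 170 mm high, left rear. Upright; its origin is the centre of its underside. A bystander: leave it alone.
- oil: Green bottle with black cap, 68 mm across, 190 mm high, right rear. Upright; its origin is the centre of its underside. A bystander: leave it alone.
- piston: Aluminium piston, 72 mm across, 53 mm high, on the left. Upright; its origin is the centre of its underside. A bystander: leave it alone.

How it is judged (in metres and radians):
On the way, in this order (a step that is already met when the one before it is completed fails the run):
1. the pad, still lining down, lies on the apron against the raised edge (middle of its front side within 10 mm of it) (x of pad_front in the frame of plate between -0.01 and 0.01 m and angle between pad's own z axis and vertical below 0.35 rad), for 0.05 s.
2. the pad stands tipped up at the raised edge, more than about 60 degrees (angle between pad's own z axis and vertical between 1.05 and 2.3 rad and x of pad in the frame of plate between -0.045 and 0.05 m and z of pad in the frame of plate below 0.06 m), for 0.03 s.
At the end, for the whole second after the job is handed in: The pad lies still, lining up and flat (within 0.1 rad) on the raised deck, its middle at least 10 mm past the edge and within the deck; the other pad lies within 20 mm of where it was, lining up, and so does the socket; wrench, cans and piston within 30 mm (angle between pad's own z axis and vertical above 3.04 rad and x of pad in the frame of plate between 0.01 and 0.13 m and y of pad in the frame of plate between -0.18 and 0.18 m and z of pad in the frame of plate between 0.026 and 0.036 m and linear speed of pad below 0.01 m/s and angular speed of pad below 0.1 rad/s and distance of each of pad_done, socket from where it was at the start of the episode below 0.02 m and angle between pad_done's own z axis and vertical below 0.1 rad and distance of each of wrench, spray, oil, piston from where it was at the start of the episode below 0.03 m); the robot touches nothing.
It fails at once if the pad is lifted: both its long sides are more than 42 mm above the bench at once (height (world z) of each of pad_front, pad_back above 0.042 m).
It fails at once if the other pad is moved more than 20 mm or tipped (distance of pad_done from where it was at the start of the episode above 0.02 m or angle between pad_done's own z axis and vertical above 0.3 rad).
It fails at once if a bystander is moved (socket more than 20 mm, wrench, cans or piston more than 30 mm) (distance of socket from where it was at the start of the episode above 0.02 m or distance of any of wrench, spray, oil, piston from where it was at the start of the episode above 0.03 m).
It also fails if it takes over 40 s, if anything falls off the work surface, if the arm or the gripper's body presses on something with over 40 N, if the wrist force passes 120 N, or if a joint passes its speed limit or range.

## Working session

There is one attempt and no reset: what is moved stays moved. The work goes in short steps, Python scripts to look and compute and a shell command to move; the robot and the scene stay as the last step left them, time stands still between calls to the robot, and variables do not carry over. Pictures are saved under pics/ and viewed, at most 11 in all, crops included, and the job is handed in when it is done.

```bash
ls; mkdir -p pics
python3 - <<'E'
from plant import r
import cv2,numpy as np
ims=[]
for n in("top","scene"):
    f=r.grab_frame(n); cv2.imwrite(f"pics/{n}0.png",f["frame"][:,:,::-1]); np.savez(n+"0.npz",**f)
    print(n,f["rvec"],f["tvec"],f["mtx"].tolist(),f["dist_coeffs"])
s=r.read_state();print(s["time"],s["tool_pos"],np.round(s["tool_rot"],3).tolist(),r.tip_reach,s["opening"])
E
```

```text
drive.py
pics
plant.py
top [ 2.13203983 -2.15270629  0.16584469] [0.00537484 0.62084066 1.25074645] [[487.1209426844527, 0.0, 240.97426667436167], [0.0, 487.1209426844527, 189.07984078520295], [0.0, 0.0, 1.0]] [-0.1534034  0.         0.         0.         0.       ]
scene [ 2.01134468  0.951967   -0.46982209] [-0.36563988 -0.24108799  1.43245174] [[385.13180090816854, 0.0, 255.31536007654393], [0.0, 385.13180090816854, 190.44229412297636], [0.0, 0.0, 1.0]] [-0.08808222  0.          0.          0.          0.        ]
0.1 [ 0.15174583 -0.5802209   0.22961923] [[0.967, 0.253, -0.0], [0.253, -0.967, 0.002], [0.0, -0.002, -1.0]] 0.008 0.0877255469268335
```

View pics/top0.png

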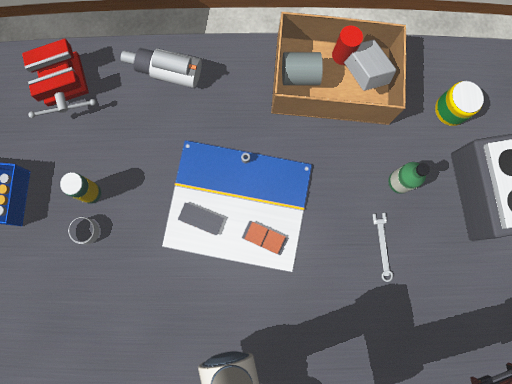

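View pics/scene0.png

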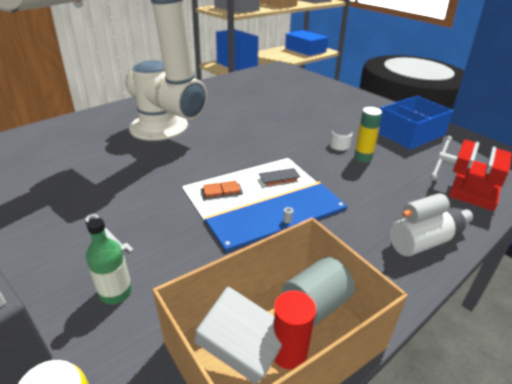

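The top view shows the black-backed pad at about (203,219), the brown pad at (265,237), the yellow stripe from (176,185) to (303,208) and the socket at (246,156). Next I measure their poses.

```bash
cat > h.py <<'E'
import cv2,numpy as np
def ray(f,uv,z):
    uv=np.asarray(uv,float).reshape(-1,1,2)
    n=cv2.undistortPoints(uv,f["mtx"],f["dist_coeffs"])[:,0]
    R=cv2.Rodrigues(np.asarray(f["rvec"],float))[0];t=np.asarray(f["tvec"],float).ravel()
    d=np.c_[n,np.ones(len(n))]@R;c=-R.T@t
    return c+d*((z-c[2])/d[:,2])[:,None]
def big(m):
    c,_=cv2.findContours(m.astype(np.uint8),cv2.RETR_EXTERNAL,cv2.CHAIN_APPROX_NONE)
    return max(c,key=cv2.contourArea)[:,0]
def rect(f,c,z):
    p=ray(f,c,z)[:,:2]*1000
    (cx,cy),s,a=cv2.minAreaRect(p.astype(np.float32))
    b=cv2.boxPoints(((cx,cy),s,a))
    return (cx,cy),s,a,b
E
python3 - <<'E'
from h import *
f=dict(np.load("top0.npz"));im=f["frame"];hsv=cv2.cvtColor(im,cv2.COLOR_RGB2HSV)
H,S,V=[hsv[...,i].astype(int) for i in range(3)]
yy,xx=np.mgrid[:384,:512]
box=(xx>150)&(xx<325)&(yy>130)&(yy<280)
ys=box&(H>15)&(H<32)&(S>120)&(V>100)
c=big(ys);p=ray(f,c,.014);print("stripe",rect(f,c,.014)[:3],rect(f,c,.014)[3].tolist())
bl=box&(H>100)&(H<130)&(S>150);c=big(bl);print("deck",rect(f,c,.014)[:3],rect(f,c,.014)[3].tolist())
dark=(xx>175)&(xx<232)&(yy>198)&(yy<238)&(V<110);c=big(dark);print("pad",rect(f,c,.021)[:3],rect(f,c,.021)[3].tolist())
br=box&((H<12)|(H>172))&(S>120)&(V>60);br=cv2.morphologyEx(br.astype(np.uint8),cv2.MORPH_CLOSE,np.ones((5,5)));c=big(br);print("done",rect(f,c,.021)[:3],rect(f,c,.021)[3].tolist())
wh=box&(S<40)&(V>150);c=big(wh);print("apron",rect(f,c,.004)[:3],rect(f,c,.004)[3].tolist())
cv2.imwrite("pics/crop.png",cv2.resize(im[130:280,150:325,::-1],None,fx=4,fy=4,interpolation=cv2.INTER_CUBIC))
E
```

```text
stripe ((606.4592895507812, 4.617767333984375), (359.8587341308594, 5.401854515075684), 78.39188385009766) [[567.6088256835938, -171.08799743652344], [572.9002075195312, -172.17494201660156], [645.3097534179688, 180.3235321044922], [640.0183715820312, 181.4104766845703]]
deck ((671.378662109375, -7.9198455810546875), (357.3418884277344, 121.11677551269531), 78.40751647949219) [[576.1517333984375, -170.7770233154297], [694.7979736328125, -195.11537170410156], [766.6055908203125, 154.9373321533203], [647.9593505859375, 179.2756805419922]]
pad ((514.2092895507812, 62.197349548339844), (0.0, 0.0), 0.0) [[514.2092895507812, 62.197349548339844], [514.2092895507812, 62.197349548339844], [514.2092895507812, 62.197349548339844], [514.2092895507812, 62.197349548339844]]
done ((493.1510314941406, -62.752845764160156), (96.50080871582031, 50.01276779174805), 64.90276336669922) [[450.0398254394531, -95.84129333496094], [495.33087158203125, -117.05450439453125], [536.26220703125, -29.664398193359375], [490.97119140625, -8.451187133789062]]
apron ((519.9008178710938, 23.469284057617188), (362.5867919921875, 172.41552734375), 78.4162368774414) [[399.0451354980469, -136.82101440429688], [567.948974609375, -171.44210815429688], [640.7564697265625, 183.75958251953125], [471.8526611328125, 218.38067626953125]]
```

View pics/crop.png

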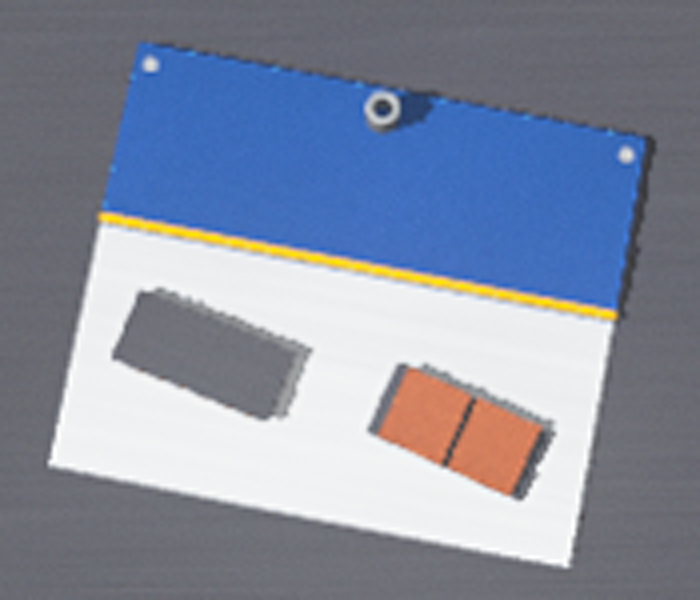

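The crop shows the dark pad with corners near (145,290), (300,345), (268,420) and (113,357), with a lighter shadow at its right and far side. I refine the mask threshold so the shadow is left out.

Run:
```python
from h import *
f=dict(np.load("top0.npz"));im=f["frame"]
g=im.astype(int).sum(2)/3
print(np.round(g[219,180:232]).astype(int).tolist()); print(np.round(g[200:238,203]).astype(int).tolist())
yy,xx=np.mgrid[:384,:512]
P0=np.array([603.8,5.2]);a=np.deg2rad(-11.6);R=np.array([[np.cos(a),-np.sin(a)],[np.sin(a),np.cos(a)]])
for T in (112,120,128):
    c=big((xx>175)&(xx<235)&(yy>195)&(yy<240)&(g<T)); q=rect(f,c,.021);print(T,q[:3],((q[3]-P0)@R).round(1).tolist(), ((np.array(q[0])-P0)@R).round(1))
q=np.array([[450.04,-95.8],[495.3,-117],[536.3,-29.7],[491,-8.5]]);print("done",((q-P0)@R).round(1).tolist())
uv=np.array([[382/4+150,108/4+130]])
print("socket",((ray(f,uv,.048)[:,:2]*1000-P0)@R))
```

```text
[109, 114, 117, 118, 119, 118, 120, 116, 116, 119, 115, 118, 115, 115, 117, 118, 116, 120, 118, 119, 119, 120, 117, 120, 119, 119, 117, 120, 119, 116, 116, 118, 117, 119, 118, 117, 120, 119, 120, 119, 119, 118, 117, 133, 153, 155, 148, 221, 243, 240, 239, 238]
[238, 238, 239, 241, 240, 240, 234, 190, 140, 128, 117, 116, 121, 119, 118, 119, 116, 116, 120, 120, 118, 120, 120, 118, 119, 118, 118, 119, 120, 126, 210, 244, 243, 240, 241, 241, 243, 242]
112 ((584.1124877929688, 152.96331787109375), (3.8895418643951416, 7.670952320098877), 45.043113708496094) [[-53.3, 141.3], [-46.9, 137.1], [-44.7, 140.3], [-51.1, 144.5]] [-49.  140.8]
120 ((546.1311645507812, 109.31489562988281), (113.57527923583984, 50.04050064086914), 67.41806030273438) [[-112.8, 39.4], [-63.7, 29.9], [-42.0, 141.4], [-91.2, 150.9]] [-77.4  90.4]
128 ((546.220703125, 109.23438262939453), (113.63617706298828, 50.62430191040039), 67.12664031982422) [[-113.3, 39.6], [-63.6, 29.7], [-41.4, 141.1], [-91.0, 151.0]] [-77.3  90.3]
done [[-130.3, -129.9], [-81.7, -141.5], [-59.1, -47.8], [-107.7, -36.1]]
socket [[105.98718588   2.51056732]]
```

```bash
cat >> h.py <<'E'
P0=np.array([.6038,.0052]);_a=np.deg2rad(-11.6);RP=np.array([[np.cos(_a),-np.sin(_a)],[np.sin(_a),np.cos(_a)]])
def st(target=None):
    from plant import r
    s=r.read_state();p=np.array(s["tool_pos"]);T=np.array(s["tool_rot"])
    w=np.array(s["wrist_force"]);pl=(p[:2]-P0)@RP
    print("t",round(s["time"],2),"plate xy mm",(pl*1000).round(1),"tcp z",round(p[2]*1000,1),"F plate",(w[:2]@RP).round(1),w[2].round(1),"yaw",np.rad2deg(np.arctan2(T[1,0],T[0,0])).round(2),"zax",T[:,2].round(3),"op",round(s["opening"],4))
    if target is not None:
        t=np.array(target)/1000;d=np.r_[P0+RP@t[:2],t[2]]-p
        print("delta tool mm",(T.T@d*1000).round(1))
E
echo '[{"rot": [0, 0, 6.6]}, {"rot": [0, 0, 6.6]}, {"rot": [0, 0, 6.6]}, {"rot": [0, 0, 6.5]}, {}, {}]' | python3 drive.py 0.06; python3 -c "
from h import *;st((-150,90,230))"
```

```text
time: 0.6
tool_pos: [0.1518, -0.5804, 0.2301]
tool_rot: [[0.98, -0.199, -0.0], [-0.199, -0.98, 0.001], [-0.0, -0.001, -1.0]]
wrist_force: [-0.2, -0.6, -0.6]
opening: 0.0602
grasp_force: 0.0
t 0.6 plate xy mm [-325.  -664.5] tcp z 230.1 F plate [-0.  -0.7] -0.6 yaw -11.45 zax [-0.     0.001 -1.   ] op 0.0602
delta tool mm [ 1.77e+02 -7.54e+02  7.00e-01]
```

```bash
echo '[{"trans": [0.0088, -0.0377, 0]}, {"trans": [0.0088, -0.0377, 0]}, {"trans": [0.0088, -0.0377, 0]}, {"trans": [0.0088, -0.0377, 0]}, {"trans": [0.0088, -0.0377, 0]}, {"trans": [0.0088, -0.0377, 0]}, {"trans": [0.0088, -0.0377, 0]}, {"trans": [0.0088, -0.0377, 0]}]' | python3 drive.py >/dev/null
echo '[{"trans": [0.0088, -0.0377, 0]}, {"trans": [0.0088, -0.0377, 0]}, {"trans": [0.0088, -0.0377, 0]}, {"trans": [0.0088, -0.0377, 0]}, {"trans": [0.0088, -0.0377, 0]}, {"trans": [0.0088, -0.0377, 0]}, {"trans": [0.0088, -0.0377, 0]}, {"trans": [0.0088, -0.0377, 0]}]' | python3 drive.py >/dev/null; python3 -c "
from h import *;st((-150,90,230))"
```

```text
t 1.93 plate xy mm [-183.9  -59.5] tcp z 230.8 F plate [ 0.9 -0.8] 0.6 yaw -11.41 zax [ 0.001 -0.    -1.   ] op 0.06
delta tool mm [  34.3 -149.4    0.9]
```

```bash
echo '[{"trans": [0.0085, -0.0373, 0]}, {"trans": [0.0085, -0.0373, 0]}, {"trans": [0.0085, -0.0373, 0]}, {"trans": [0.0085, -0.0373, 0]}, {"trans": [0, 0, 0.035]}, {"trans": [0, 0, 0.035]}, {"trans": [0, 0, 0.035]}, {}]' | python3 drive.py ; python3 -c "
from h import *;st((-145,92,40))"
```

```text
time: 2.6
tool_pos: [0.4708, 0.1208, 0.1171]
tool_rot: [[0.98, -0.198, -0.013], [-0.198, -0.98, -0.002], [-0.013, 0.005, -1.0]]
wrist_force: [0.3, -0.6, -1.0]
opening: 0.0604
grasp_force: 0.0
t 2.6 plate xy mm [-153.5   86.5] tcp z 117.1 F plate [ 0.4 -0.5] -1.0 yaw -11.41 zax [-0.013 -0.002 -1.   ] op 0.0604
delta tool mm [ 9.5 -5.9 77. ]
```

```bash
echo '[{"trans": [0.005, -0.003, 0.035]}, {"trans": [0.002, -0.002, 0.035]}, {"trans": [0, 0, 0.022]}, {}, {}, {}]' | python3 drive.py >/dev/null; python3 -c "
from h import *;st((-145,92,15))
from plant import r
for n in ('top','scene'):
  f=r.grab_frame(n);cv2.imwrite('pics/'+n+'1.png',f['frame'][:,:,::-1])
a=cv2.imread('pics/top1.png')[150:280,150:325];b=cv2.imread('pics/scene1.png')[120:250,170:345]
cv2.imwrite('pics/pair1.png',np.vstack([cv2.resize(a,None,fx=2.2,fy=2.2),cv2.resize(b,None,fx=2.2,fy=2.2)]))"
```

```text
t 3.1 plate xy mm [-141.1   93.1] tcp z 36.7 F plate [0.2 1. ] -0.1 yaw -11.6 zax [ 0.004  0.001 -1.   ] op 0.0598
delta tool mm [-3.9  1.1 21.7]
```

View pics/pair1.png

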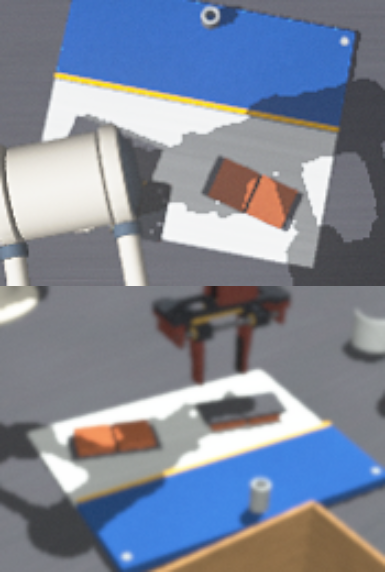

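The scene half of the picture shows both fingers behind the pad's robot side, centred on it. I lower them and push.

```bash
echo '[{"trans": [0, 0, 0.011]}, {"trans": [0, 0, 0.0105]}, {}, {}]' | python3 drive.py >/dev/null; python3 -c "
from h import *;st((-71,93,15))"; echo '[{"trans": [0.008, 0, 0]}, {"trans": [0.008, 0, 0]}, {"trans": [0.008, 0, 0]}, {"trans": [0.008, 0, 0]}, {"trans": [0.008, 0, 0]}, {"trans": [0.008, 0, 0]}, {"trans": [0.008, 0, 0]}, {}]' | python3 drive.py >/dev/null; python3 -c "
from h import *;st((-62,93,15))"
```

```text
t 3.53 plate xy mm [-141.9   93. ] tcp z 12.4 F plate [1.  2.4] 2.9 yaw -11.63 zax [ 0.002  0.    -1.   ] op 0.0599
delta tool mm [70.9 -0.1 -2.5]
t 4.2 plate xy mm [-87.   92.7] tcp z 12.3 F plate [-4. -0.] 8.6 yaw -11.63 zax [-0.003  0.001 -1.   ] op 0.0598
delta tool mm [25.  -0.3 -2.8]
```

```bash
echo '[{"trans": [0, 0, -0.003]}, {"trans": [0.007, 0, 0]}, {"trans": [0.007, 0, 0]}, {"trans": [0.006, 0, 0]}, {}]' | python3 drive.py >/dev/null; python3 -c "
from h import *;st((-62,93,15))"; echo '[{"trans": [0.003, 0, 0]}, {}]' | python3 drive.py >/dev/null; python3 -c "
from h import *;st((-62,93,15))"
```

```text
t 4.62 plate xy mm [-65.4  92.3] tcp z 14.7 F plate [0.5 0.3] -0.0 yaw -11.67 zax [ 0. -0. -1.] op 0.0598
delta tool mm [ 3.4 -0.7 -0.3]
t 4.78 plate xy mm [-63.2  92.4] tcp z 14.7 F plate [-0.4  0.5] 0.3 yaw -11.66 zax [-0. -0. -1.] op 0.0599
delta tool mm [ 1.2 -0.6 -0.3]
```

```bash
echo '[{"trans": [0.002, 0, 0]}, {}]' | python3 drive.py >/dev/null; python3 -c "
from h import *;st()"; echo '[{"trans": [0.002, 0, 0]}, {}]' | python3 drive.py >/dev/null; python3 -c "
from h import *;st()
from plant import r
fs=[]
for n in ('top','scene'):
  f=r.grab_frame(n);np.savez(n+'2.npz',**f);fs.append(f['frame'][:,:,::-1])
a=fs[0][150:280,150:325];b=fs[1][120:250,170:345]
cv2.imwrite('pics/pair2.png',np.vstack([cv2.resize(a,None,fx=2.2,fy=2.2),cv2.resize(b,None,fx=2.2,fy=2.2)]))"
```

```text
t 4.95 plate xy mm [-62.4  92.4] tcp z 14.8 F plate [-4.4 -0.5] 0.9 yaw -11.64 zax [-0.002 -0.    -1.   ] op 0.0599
t 5.12 plate xy mm [-62.3  92.5] tcp z 14.8 F plate [-12.9  -2.3] 6.8 yaw -11.61 zax [-0.007  0.    -1.   ] op 0.0597
```

View pics/pair2.png

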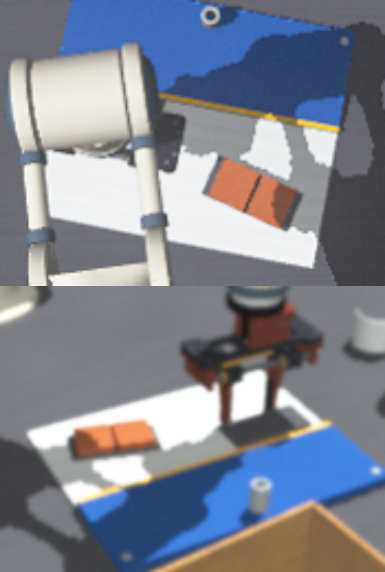

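The pad now lies flush against the edge, and both fingers sit on its rear face at 13 N. I lower the tips slightly, press harder and start to lift.

```bash
echo '[{"trans": [0.002, 0, 0.0015]}, {"trans": [0.001, 0, 0]}]' | python3 drive.py >/dev/null; python3 -c "
from h import *;st()"; echo '[{"trans": [0, 0, -0.003]}, {"trans": [0, 0, -0.003]}]' | python3 drive.py >/dev/null; python3 -c "
from h import *;st()"; echo '[{"trans": [0, 0, -0.003]}]' | python3 drive.py >/dev/null; python3 -c "
from h import *;st()
from plant import r
f=r.grab_frame('scene');np.savez('scene3.npz',**f)
cv2.imwrite('pics/s3.png',cv2.resize(f['frame'][150:250,220:340,::-1],None,fx=4,fy=4))"
```

```text
t 5.38 plate xy mm [-62.2  92.7] tcp z 14.1 F plate [-30.4  -3.8] 19.9 yaw -11.59 zax [-0.013  0.001 -1.   ] op 0.0596
t 5.55 plate xy mm [-62.2  92.7] tcp z 16.8 F plate [-16.    0.6] -2.6 yaw -11.58 zax [-0.013  0.001 -1.   ] op 0.0599
t 5.63 plate xy mm [-62.2  92.6] tcp z 19.4 F plate [-14.9   0.5] -1.6 yaw -11.58 zax [-0.014  0.001 -1.   ] op 0.0597
```

View pics/s3.png

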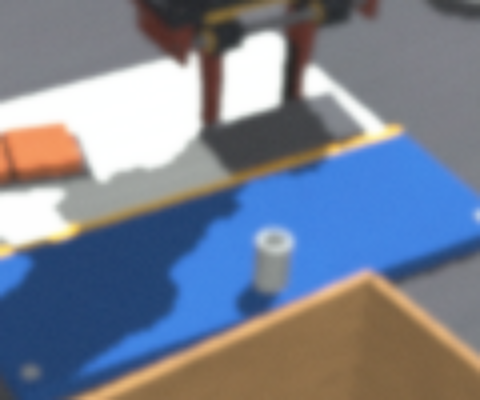

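The pad's rear seems to be riding up: Fz is -1.6 N, half its weight, and the picture shows the dark pad still held between the fingers and the stripe. I continue along the arc.

```bash
echo '[{"trans": [0.0005, 0, -0.003]}, {"trans": [0.0005, 0, -0.003]}]' | python3 drive.py >/dev/null; python3 -c "
from h import *;st()"; echo '[{"trans": [0, 0, -0.003]}, {"trans": [0, 0, -0.003]}]' | python3 drive.py >/dev/null; python3 -c "
from h import *;st()"
```

```text
t 5.85 plate xy mm [-61.8  92.6] tcp z 25.1 F plate [-18.4   1.5] 0.1 yaw -11.57 zax [-0.015  0.001 -1.   ] op 0.06
t 6.02 plate xy mm [-60.9  92.7] tcp z 31.9 F plate [-15.3   0.9] 1.6 yaw -11.58 zax [-0.013  0.001 -1.   ] op 0.0601
```

```bash
echo '[{"trans": [0.0005, 0, -0.003]}, {"trans": [0.0008, 0, -0.003]}, {"trans": [0.001, 0, -0.003]}]' | python3 drive.py >/dev/null; python3 -c "
from h import *;st()"; echo '[{"trans": [0.001, 0, -0.003]}, {"trans": [0.0013, 0, -0.003]}]' | python3 drive.py >/dev/null; python3 -c "
from h import *;st()
from plant import r
f=r.grab_frame('scene');np.savez('scene4.npz',**f)
cv2.imwrite('pics/s4.png',cv2.resize(f['frame'][150:250,220:340,::-1],None,fx=4,fy=4))"
```

```text
t 6.27 plate xy mm [-57.4  92.7] tcp z 42.2 F plate [-14.4  -0.3] 5.7 yaw -11.58 zax [-0.01   0.001 -1.   ] op 0.0599
t 6.43 plate xy mm [-53.9  92.7] tcp z 49.1 F plate [-10.4  -0.9] 4.9 yaw -11.59 zax [-0.007  0.001 -1.   ] op 0.0601
```

View pics/s4.png

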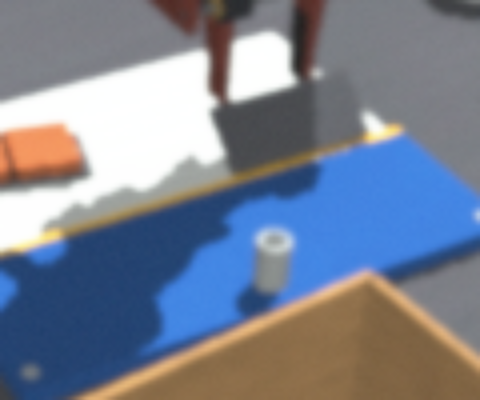

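The picture shows the pad tipped about 40 degrees, with its rear edge at the fingertips near (265,95). I keep following the arc.

```bash
echo '[{"trans": [0.0018, 0, -0.003]}, {"trans": [0.0022, 0, -0.003]}]' | python3 drive.py >/dev/null; python3 -c "
from h import *;st()"; echo '[{"trans": [0.0025, 0, -0.0028]}, {"trans": [0.0028, 0, -0.0025]}]' | python3 drive.py >/dev/null; python3 -c "
from h import *;st()"
```

```text
t 6.65 plate xy mm [-49.   92.7] tcp z 55.8 F plate [-9.6 -1.4] 6.4 yaw -11.6 zax [-0.004  0.001 -1.   ] op 0.0601
t 6.82 plate xy mm [-42.7  92.7] tcp z 62.1 F plate [-6.8 -1.8] 7.7 yaw -11.61 zax [-0.002  0.    -1.   ] op 0.0602
```

```bash
echo '[{"trans": [0.0032, 0, -0.0020]}, {"trans": [0.0034, 0, -0.0016]}]' | python3 drive.py >/dev/null; python3 -c "
from h import *;st()
from plant import r
f=r.grab_frame('scene');np.savez('scene5.npz',**f)
cv2.imwrite('pics/s5.png',cv2.resize(f['frame'][140:240,220:340,::-1],None,fx=4,fy=4))"
```

```text
t 6.98 plate xy mm [-35.4  92.8] tcp z 66.9 F plate [-8.9 -1. ] 14.0 yaw -11.62 zax [ 0.  0. -1.] op 0.0604
```

View pics/s5.png

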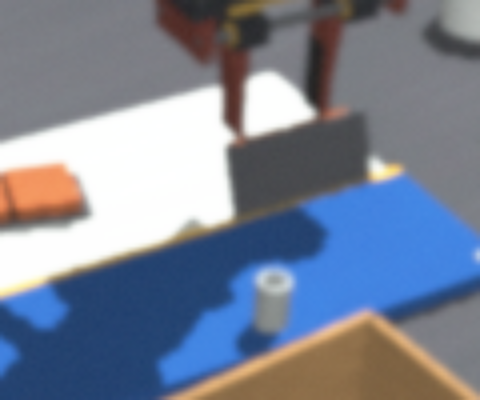

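The pad stands at about 70 degrees with its backing toward the deck. I carry it past vertical.

```bash
echo '[{"trans": [0.0035, 0, -0.0022]}, {"trans": [0.0035, 0, -0.0015]}]' | python3 drive.py >/dev/null; python3 -c "
from h import *;st()"; echo '[{"trans": [0.0035, 0, -0.0010]}, {"trans": [0.0035, 0, -0.0005]}]' | python3 drive.py >/dev/null; python3 -c "
from h import *;st()"
```

```text
t 7.2 plate xy mm [-27.4  92.8] tcp z 71.0 F plate [-3.6 -0.8] 9.6 yaw -11.63 zax [ 0.003  0.    -1.   ] op 0.0602
t 7.37 plate xy mm [-19.5  92.8] tcp z 73.3 F plate [-2.9 -1.6] 11.5 yaw -11.64 zax [ 0.005 -0.    -1.   ] op 0.0605
```

```bash
echo '[{"trans": [0.0035, 0, -0.0003]}, {"trans": [0.0035, 0, 0]}]' | python3 drive.py >/dev/null; python3 -c "
from h import *;st()"; echo '[{"trans": [0.0035, 0, 0]}, {"trans": [0.0035, 0, 0.0003]}]' | python3 drive.py >/dev/null; python3 -c "
from h import *;st()
from plant import r
f=r.grab_frame('scene');np.savez('scene6.npz',**f)
cv2.imwrite('pics/s6.png',cv2.resize(f['frame'][140:240,220:340,::-1],None,fx=4,fy=4))"
```

```text
t 7.53 plate xy mm [-11.9  92.8] tcp z 74.8 F plate [-3.6 -2. ] 17.7 yaw -11.65 zax [ 0.007 -0.    -1.   ] op 0.0599
t 7.7 plate xy mm [-3.8 92.8] tcp z 75.6 F plate [-1.  -1.8] 18.8 yaw -11.66 zax [ 0.01 -0.   -1.  ] op 0.0602
```

View pics/s6.png

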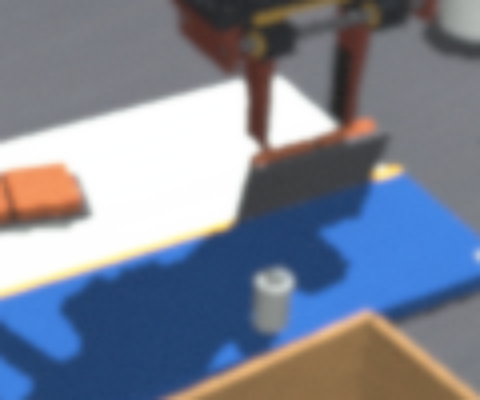

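The pad leans past vertical toward the deck, with the fingertips on its top edge. I keep pushing forward.

```bash
echo '[{"trans": [0.004, 0, 0.0004]}, {"trans": [0.004, 0, 0.0006]}, {"trans": [0.004, 0, 0.0008]}]' | python3 drive.py >/dev/null; python3 -c "
from h import *;st()"; echo '[{"trans": [0.004, 0, 0.001]}, {"trans": [0.004, 0, 0.0015]}, {"trans": [0.003, 0, 0.002]}]' | python3 drive.py >/dev/null; python3 -c "
from h import *;st()
from plant import r
fs=[]
for n in ('top','scene'):
  f=r.grab_frame(n);np.savez(n+'7.npz',**f);fs.append(f['frame'][:,:,::-1])
a=fs[0][140:240,150:270];b=fs[1][140:240,220:340]
cv2.imwrite('pics/pair7.png',np.vstack([cv2.resize(a,None,fx=2.9,fy=2.9),cv2.resize(b,None,fx=2.9,fy=2.9)]))"
```

```text
t 8.0 plate xy mm [ 9.5 92.8] tcp z 74.5 F plate [ 4.  -1.4] 14.8 yaw -11.68 zax [ 0.014 -0.001 -1.   ] op 0.0596
t 8.25 plate xy mm [21.8 92.8] tcp z 70.2 F plate [ 7.5 -1. ] 15.6 yaw -11.69 zax [ 0.017 -0.001 -1.   ] op 0.0604
```

View pics/pair7.png

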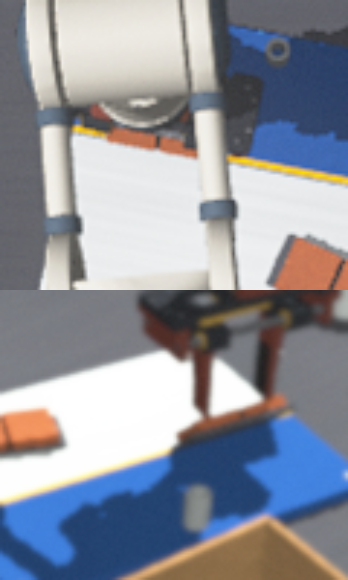

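The pad is about 130 degrees over, with its lining visible and its balance well past the edge. The fingertips rest on its upper side, so lifting them straight off should let it drop flat.

```bash
echo '[{"trans": [0, 0, -0.012]}, {"trans": [0, 0, -0.03]}, {"trans": [0, 0, -0.035]}, {"trans": [0, 0, -0.035]}, {"trans": [0, 0, -0.035]}, {}]' | python3 drive.py >/dev/null; echo '[{"trans": [-0.03, 0, 0]}, {"trans": [-0.04, 0, 0]}, {"trans": [-0.04, 0, 0]}, {"trans": [-0.04, 0, 0]}, {"trans": [-0.04, 0, 0]}, {}]' | python3 drive.py >/dev/null; python3 -c "
from h import *;st()
from plant import r
fs=[]
for n in ('top','scene'):
  f=r.grab_frame(n);np.savez(n+'8.npz',**f);fs.append(f['frame'][:,:,::-1])
a=fs[0][140:270,150:325];b=fs[1][130:260,170:345]
cv2.imwrite('pics/pair8.png',np.vstack([cv2.resize(a,None,fx=2.2,fy=2.2),cv2.resize(b,None,fx=2.2,fy=2.2)]))"
```

```text
t 9.35 plate xy mm [-179.5   92.6] tcp z 210.5 F plate [0.4 0.4] -0.1 yaw -11.5 zax [-0.001  0.001 -1.   ] op 0.0603
```

View pics/pair8.png

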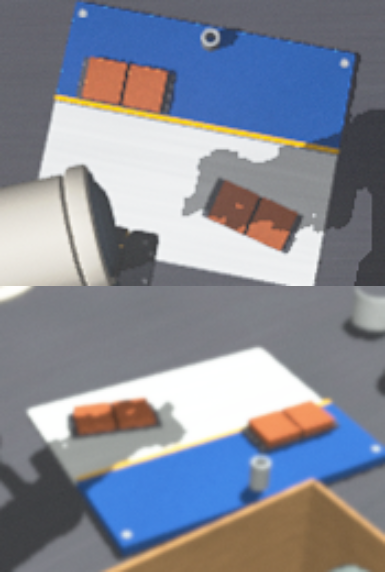

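The flipped pad lies lining up on the deck, behind the stripe. I check its centre, and that the other pad and the socket have not moved.

Run:
```python
from h import *
f=dict(np.load("top8.npz"));im=f["frame"];hsv=cv2.cvtColor(im,cv2.COLOR_RGB2HSV)
H,S,V=[hsv[...,i].astype(int) for i in range(3)];yy,xx=np.mgrid[:384,:512]
m=((H<12)|(H>172))&(S>110)&(V>50)&(xx>150)&(xx<325)
for nm,sel,z in (("pad",m&(yy<195)&(xx<240)&(yy>150),.031),("done",m&(yy>205)&(xx>235)&(yy<270),.021)):
    c=big(cv2.morphologyEx(sel.astype(np.uint8),cv2.MORPH_CLOSE,np.ones((5,5))));q=rect(f,c,z)
    print(nm,((np.array(q[0])/1000-P0)@RP*1000).round(1),q[1],q[2])
print("done before",((np.array([493.15,-62.75])/1000-P0)@RP*1000).round(1))
```

```text
pad [32.7 96.1] (97.37728881835938, 51.76047897338867) 78.04325103759766
done [-95.3 -89.3] (95.3469009399414, 48.880653381347656) 64.76092529296875
done before [-94.7 -88.8]
```

```bash
python3 -c "
from plant import r
print(r.finish_job())"
```

```text
the job is handed in; nothing more can be done
None
```

The pad was pushed to the raised edge and tipped over it; it lies lining up on the blue deck, measured flat, 33 mm past the edge, the other pad measured within 1 mm of its start, and the job was handed in after about 9.5 s (no verdict was returned).

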